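# Rattle check of three sealed ball cases

### The job

Each of the three sealed grey cases on the bench holds a steel reference ball; in one the ball has come out of its packing, so that case rattles when it is shaken or rocked end to end. Find it by shaking the cases, and hear it rattle even if it is the last one left; pack only the two quiet cases lid up and fully home into the two cavities of the packing tray, then pick up the rattling case and finish holding it out to the inspector across the bench: level, lid up, a good hand's width (at least 10 cm) above the bench and out beyond the far edge of the tray. The program ends while the gripper still holds that case; never put it into the tray, and leave the other things on the bench where they are.

Things in the scene. Friction and masses are not known exactly. Their poses are not given: they have to be found in the camera images.
- tray: pale packing tray lying fixed on the bench, 145 mm (x) by 180 mm (y) and 24 mm high, with two rectangular cavities side by side that take one case each, the case's long side along the tray's x; origin at the centre of its underside, x pointing to its far edge (away from the robot), z up. Its far edge is 72 mm from the origin
- tray_pocket0 (a point): centre of the floor of the left cavity (42 mm to +y of the tray's middle), 8 mm above the bench. The cavity is 107 x 59 mm and 16 mm deep, 3.5 mm wider than the case on every side; a seated case stands 34 mm proud of the tray. Axes as the tray
- tray_pocket1 (a point): centre of the floor of the right cavity (42 mm to -y), otherwise as the left one
- case_1: one of three outwardly identical sealed cases, plain grey plastic, 100 x 52 mm, 50 mm high, steel hinges on one short end, steel clasp and paper seal strip on the other, standing lid up. Origin: centre of the underside; x along the 100 mm length to the hinges, y across the 52 mm width (smooth sides, grip here), z up out of the lid. Any of the three may be the rattling one
- case_2: sealed case, outwardly identical to case_1, same origin and axes. A case weighs 0.3 to 0.52 kg with its 0.19 kg ball; the weight does not tell which one rattles
- case_3: sealed case, outwardly identical to case_1, same origin and axes. In whichever case rattles, the 36 mm ball can run 28 mm from the middle to either end (floor falling 6 degrees each way, so it rests at an end), 4 mm across and a little up: rocked end to end by 15 degrees or more, or shaken lengthways, it knocks and the weight shifts; it stays at that end when level again. In a quiet case nothing shifts
- ball_1 (a point): centre of the steel ball shut in case_1, out of sight, at the middle of the case at first, 25 mm above its underside; it moves inside its case only if loose and shaken or rocked
- ball_2 (a point): the same for the ball in case_2
- ball_3 (a point): the same for the ball in case_3
- vial_a: bystander: small white pot with a screw lid, 34 mm across and 28 mm high, origin under its centre
- steel_disc: bystander: turned steel disc, 32 mm across and 14 mm high, origin under its centre

How it is judged:
By the outcome, as a careful person would: the job done as asked, in the order asked, and still so for the second after the job is handed in, while the arm keeps its last pose, push and grip.
It also fails if it takes over 72 s, if anything falls off the work surface, if the arm or the gripper's body presses on something with over 40 N, if the wrist force passes 120 N, or if a joint passes its speed limit or range.

### The arm

A 7-joint arm with a two-finger parallel gripper is mounted at the origin on a cart in front of the work surface, level with it; the furniture and walls round the work are solid. World frame = base frame: x ahead of the robot, y to its left, z up, the work surface at z = 0. Lengths are in m, angles in rad, forces in N, time in s.
With the tool pointing down it reaches from about 0.425 to 0.925 m from the base axis. Payload 6.8 kg.
Tool frame: the origin (TCP) lies on the front face of the gripper's body, between the roots of the fingers; the fingertips stand 73 mm ahead of it and the grasp point (between the pads) lies 54 mm ahead of it; z points along the fingers, y is the direction in which the jaws open and shut (so a half turn about z gives the same grasp; the last joint's range is limited). The gripper opens to 85 mm and grips with 20 to 120 N. Pads are 22 mm wide; open, the fingers measure 114 mm over their backs; the gripper's body (76 mm by 85 mm) begins 54 mm behind the grasp point. The pads swing forward as they close: fully open they stand 13 mm farther back than shut.
Start: joints at [-1.306, 0.477, 0.022, 1.555, -0.011, 1.109, -0.083], TCP at [0.246, 0.629, 0.304] pointing down, gripper open.
Joint ranges: [-2.96, 2.96], [-0.34, 2.1], [-1.41, 1.46], [0.24, 2.44], [-1.37, 4.51], [0.17, 1.92], [-2.96, 2.96]. Speed limits (rad/s): [2.39, 2.39, 3.14, 3.14, 3.14, 3.14, 3.14].

### API

Orientations are given as a unit quaternion [w, x, y, z].
In Python, from station import get_obs, read_camera, hand_in, spot_in, cut_out, spot_point gives the robot as it stands. The module is installed in compiled form; this text tells all that it offers.
- The arm moves only by the tool move_arm, never from a script. Its arguments are lists of equal length, an entry for each row: "gripper": the opening, from 0 (shut) to 1 (fully open); "xyz": the shift along the tool's x, y, z in cm, a list of three; "twist": the turn about the tool's z in rad. A call has 1 to 5 rows; each row is the pose to reach, as a shift and turn from the pose commanded when the call began, along the tool's axes at that moment; what a row does not reach only later rows make up. A row lasts 1/12 s, in which the tool goes at most 41.7 mm and 7.16 degrees, less where a joint would pass 70% of its speed; a pose out of reach is approached as far as the arm can. A call with a gripper value outside its range is refused whole. The fingers move at their own pace and stop on an object; "squeeze" is the grip in N (left out, the last holds). Time passes only in rows, so rows that repeat a pose let the fingers close. It gives the time, the measured TCP pose, the force and the opening at its end, in the units of the state.
- get_obs(): the state, without advancing time (a new reading comes with each control period).
- read_camera(name): name is "side" or "top" or "wrist"; returns a dict with "pixels" (400x640x3 uint8, red, green, blue), "fx", "fy", "cx", "cy" (pixels), "R" (3x3) and "t" (3): a world point X has camera coordinates R X + t. Camera axes: x right, y down, z forward; pixel columns grow to the right and rows downward; lengths in m; the calibration is good to about 2 mm. A picture is of the moment at which its call begins. There is no depth.
- hand_in(): hands the job in, once; it reports no verdict.
Trained networks look in the newest picture that a camera, given by its name, has taken for a name from the list of things; names that differ only in an ending like _2 or _b are one class to them, and where a whole thing is asked for, a point or a joint stands for the part that bears it (a point fixed in the world has none). Each returns a list of dicts, best first, with "p" (0 to 1); they miss things now and then, are a little off and sometimes report something else, mostly with a low value. They report only what shows in the picture. A call takes as long as a camera call.
- spot_in(query, camera): "centre" ([x, y, z] in m, in world coordinates, good to about 4 mm: the middle of the surface that is visible of it).
- cut_out(query, camera): "pixels" (400x640 bool, what is visible of it).
- spot_point(query, camera): "centre" ([x, y, z] in m, in world coordinates, good to about 4 mm: a listed point, or the origin of a listed thing).
The state is a dict: "t": time; "q": joint angles; "joint_vel": joint speeds; "joint_torque": joint torques, N m; "eef_pos": TCP position; "tool_rot": TCP orientation; "contact_force": force on the tool from outside, world axes, zero at the start; "torque": the same for the moment, N m; "gripper_width": opening from 0.0 (shut) to 1.0 (fully open).
Only numpy, scipy, OpenCV 4.12 (cv2) and the standard library are available. Lean on these libraries where they do the work, as an engineer would, in place of code of your own. Each camera call takes 0.05 s, during which the arm holds its last target.

## Working session

There is one attempt and no reset: what is moved stays moved. The work goes in short steps, Python scripts to look and compute and a tool call to move; the robot and the scene stay as the last step left them, time stands still between calls to the robot, and variables do not carry over. Pictures are saved under pics/ and viewed, and the job is handed in when it is done.

Besides the shell and the picture viewer there is one more tool, called after "Emit:" by a JSON object that holds its "fn" and its "kwargs", one argument or row to a line. move_arm: Moves the arm, as the interface text tells. Its arguments: {"type":"object","properties":{"gripper":{"type":"array","items":{"type":"number"}},"xyz":{"type":"array","items":{"type":"array","items":{"type":"number"}}},"twist":{"type":"array","items":{"type":"number"}},"squeeze":{"type":"number"}},"required":["gripper","xyz","twist"]}

```bash
ls; mkdir -p pics
python3 - <<'E'
from station import *
import cv2,numpy as np
o=get_obs();print({k:np.round(v,3).tolist() for k,v in o.items()})
for c in ["side","top"]:
    r=read_camera(c);cv2.imwrite(f"pics/{c}0.png",r["pixels"][:,:,::-1])
    C=-np.array(r["R"]).T@np.array(r["t"]);print(c,C.round(3))
for q in ["case_1","tray","tray_pocket0","vial_a","steel_disc"]:
    for f in (spot_in,spot_point):
        print(q,f.__name__,[(np.round(d["centre"],3).tolist(),round(d["p"],2)) for d in f(q,"top")][:5])
E
```

```text
pics
{'t': 0.0, 'q': [-1.306, 0.478, 0.022, 1.556, -0.011, 1.109, -0.083], 'joint_vel': [-0.003, 0.001, 0.0, 0.0, -0.0, 0.0, -0.001], 'joint_torque': [0.0, -59.645, 1.608, -28.119, 0.012, 0.009, 0.0], 'eef_pos': [0.246, 0.628, 0.303], 'tool_rot': [-0.0, 0.185, 0.983, -0.001], 'contact_force': [0.264, 0.402, 0.621], 'torque': [-0.002, -0.041, -0.021], 'gripper_width': 1.002}
side [ 0.285 -0.927  0.401]
top [ 0.448 -0.123  0.903]
case_1 call [([0.462, 0.097, 0.05], 0.92), ([0.624, -0.074, 0.047], 0.71), ([0.46, -0.062, 0.053], 0.57)]
case_1 call [([0.458, -0.061, 0.002], 0.85), ([0.626, -0.074, -0.002], 0.74), ([0.464, 0.103, 0.002], 0.69)]
tray call [([0.506, -0.299, 0.024], 0.56)]
tray call [([0.508, -0.302, 0.0], 0.74), ([0.46, -0.06, 0.026], 0.25)]
tray_pocket0 call [([0.503, -0.304, 0.02], 0.66), ([0.394, -0.126, 0.009], 0.64)]
tray_pocket0 call [([0.5, -0.262, 0.006], 0.88), ([0.51, -0.344, 0.011], 0.59)]
vial_a call [([0.567, 0.083, 0.025], 0.54)]
vial_a call [([0.567, 0.082, 0.001], 0.59)]
steel_disc call [([0.395, -0.123, 0.012], 0.73)]
steel_disc call [([0.393, -0.128, 0.003], 0.52)]
```

View pics/top0.png

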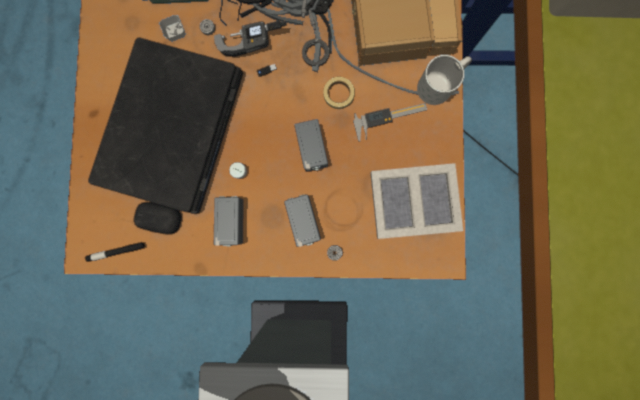

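View pics/side0.png

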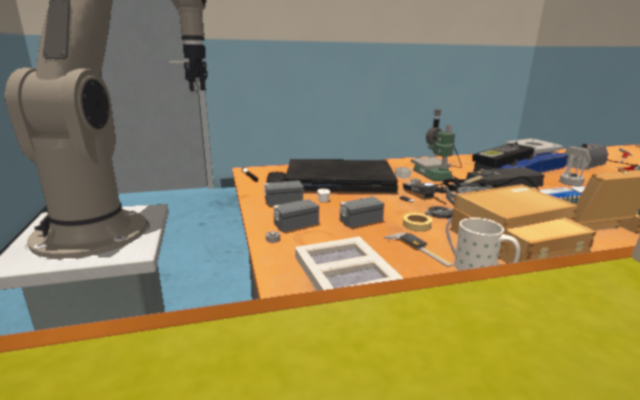

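The top view shows the cases at px (228,221), (302,220) and (312,145), with the tray at (417,200). The vial is at (238,171) and the disc at (335,252). Next I fit the poses.

```bash
cat > h.py <<'E'
from station import *
import cv2,numpy as np
from scipy.optimize import minimize
from scipy.spatial.transform import Rotation as Ro
def proj(r,P):
    p=np.asarray(P)@np.array(r["R"]).T+np.array(r["t"]);return np.c_[r["fx"]*p[:,0]/p[:,2]+r["cx"],r["fy"]*p[:,1]/p[:,2]+r["cy"]]
def fit(r,mask,dims,x0,z0=0):
    L,W,H=dims; S=4
    m=cv2.GaussianBlur(mask.astype(np.float32),(0,0),1.0)
    ys,xs=np.where(mask); a,b=max(ys.min()-15,0),ys.max()+15; c,d=max(xs.min()-15,0),xs.max()+15
    m=m[a:b,c:d]
    def render(v):
        B=np.array([[sx*L/2,sy*W/2,z] for sx in(-1,1) for sy in(-1,1) for z in(z0,z0+H)])
        R2=np.array([[np.cos(v[2]),-np.sin(v[2])],[np.sin(v[2]),np.cos(v[2])]])
        B[:,:2]=B[:,:2]@R2.T+v[:2]
        p=(proj(r,B)-[c,a]+0.5)*S-0.5
        im=np.zeros(((b-a)*S,(d-c)*S),np.float32)
        cv2.fillConvexPoly(im,np.round(cv2.convexHull(p.astype(np.float32))*16).astype(np.int32),1,shift=4)
        im=cv2.resize(im,(m.shape[1],m.shape[0]),interpolation=cv2.INTER_AREA)
        return cv2.GaussianBlur(im,(0,0),1.0)
    f=lambda v:float(((render(v)-m)**2).sum())
    best=None
    for y in ([x0[2]] if len(x0)>2 else np.arange(-1.5,1.6,.3)):
        s=np.array([x0[0],x0[1],y])
        q=minimize(f,s,method="Nelder-Mead",options=dict(initial_simplex=s+np.vstack([np.zeros(3),np.diag([.01,.01,.15])]),xatol=1e-4,fatol=1e-3))
        if best is None or q.fun<best.fun:best=q
    return best.x,best.fun
def tool():
    o=get_obs();q=o["tool_rot"];R=Ro.from_quat([q[1],q[2],q[3],q[0]]).as_matrix();return np.array(o["eef_pos"]),R,o
def go(target,yaw=None):
    "shift in tool axes(cm) to world TCP target; yaw = wanted direction of jaw (tool y) mod pi"
    p,R,o=tool();s=R.T@(np.array(target)-p)*100
    cur=np.arctan2(R[1,1],R[0,1]); tw=None
    if yaw is not None:
        dy=(yaw-cur+np.pi/2)%np.pi-np.pi/2; tw=-dy
    print("t",round(o["t"],2),"pos",p.round(4),"jawyaw",round(cur,3),"shift",s.round(2),"twist",tw,"q7",round(o["q"][6],2),"w",round(o["gripper_width"],3))
E
python3 - <<'E'
from h import *
r=read_camera("top");print(r["fx"])
for c in cut_out("case_1","top"):
    m=c["pixels"];ys,xs=np.where(m);print(c["p"],m.sum(),xs.mean(),ys.mean())
    if c["p"]<.3: continue
    for g in [(.462,.1),(.624,-.074),(.459,-.061)]:
        px=proj(r,[[*g,.05]])[0]
        if np.hypot(*(px-[xs.mean(),ys.mean()]))<15: print(g,fit(r,m,(.1,.052,.05),g))
for c in cut_out("tray","top")[:1]:
    m=c["pixels"];print(c["p"],m.sum(),fit(r,cv2.morphologyEx(m.astype(np.uint8),cv2.MORPH_CLOSE,np.ones((31,31)))>0,(.145,.18,.024),(.508,-.302,0)))
E
```

```text
411.8557548852758
0.91 1450 228.06 220.74206896551723
(0.462, 0.1) (array([0.45998479, 0.09933295, 0.03212158]), np.float64(13.979698181152344))
0.85 1322 302.1202723146747 220.10060514372162
(0.459, -0.061) (array([ 0.46333464, -0.05888746,  0.29839583]), np.float64(10.502542495727539))
0.82 1231 310.79853777416736 145.03330625507718
(0.624, -0.074) (array([ 0.62430667, -0.07456982, -2.91025754]), np.float64(2.8587632179260254))
0.62 5870 (array([ 0.50796534, -0.30094833,  0.10384254]), np.float64(10.479959487915039))
```

Run:
```python
from h import *
go((.460,.0993,.25),.032+np.pi/2)
r=read_camera("top");im=r["pixels"][:,:,::-1].copy()
for (x,y,a),(L,W,H) in [((.46,.0993,.032),(.1,.052,.05)),((.4633,-.0589,.298),(.1,.052,.05)),((.6243,-.0746,.2313),(.1,.052,.05)),((.508,-.301,.104),(.145,.18,.024))]:
    c=np.array([[1,1],[1,-1],[-1,-1],[-1,1]])*[L/2,W/2]@np.array([[np.cos(a),np.sin(a)],[-np.sin(a),np.cos(a)]])+[x,y]
    p=proj(r,np.c_[c,[H]*4]);cv2.polylines(im,[np.round(p*16).astype(np.int32)],True,(0,0,255),1,shift=4)
cv2.imwrite("pics/fit.png",cv2.resize(im[120:270,180:480],None,fx=2.6,fy=2.6,interpolation=cv2.INTER_CUBIC))
```

```text
t 0.75 pos [0.2458 0.6287 0.3039] jawyaw 1.198 shift [-39.23 -41.5    5.39] twist -0.40478893622286316 q7 -0.08 w 1.003
```

View pics/fit.png

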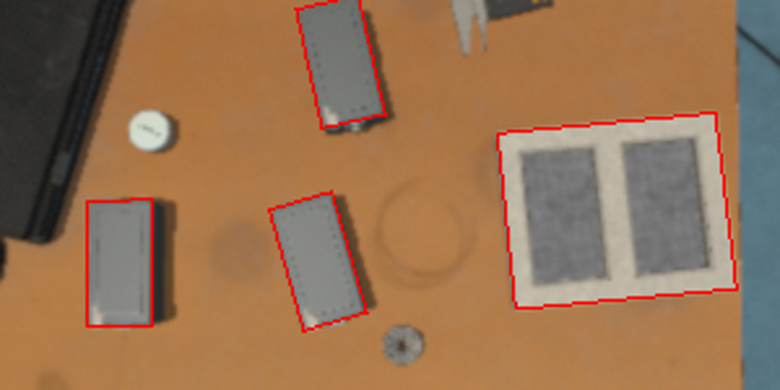

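The overlay matches the lids and the tray rim within about a pixel. I'll go above case A (0.460, 0.099).

Emit:
{"fn": "move_arm", "kwargs": {
  "gripper": [0.82, 0.82, 0.82, 0.82, 0.82],
  "xyz": [
    [-39.2, -41.5, 5.4],
    [-39.2, -41.5, 5.4],
    [-39.2, -41.5, 5.4],
    [-39.2, -41.5, 5.4],
    [-39.2, -41.5, 5.4]
  ],
  "twist": [-0.405, -0.405, -0.405, -0.405, -0.405],
  "squeeze": 70
}}

```text
t: 1.22
eef_pos: [0.324, 0.4345, 0.2842]
tool_rot: [0.0, -0.017, 1.0, 0.0]
contact_force: [1.5, -0.0, 0.6]
gripper_width: 0.821
```

Run:
```python
from h import *
go((.460,.0993,.25),.032+np.pi/2)
```

```text
t 1.22 pos [0.324  0.4345 0.2842] jawyaw 1.605 shift [-12.44 -33.96   3.41] twist 0.002322749615408126 q7 0.55 w 0.821
```

Emit:
{"fn": "move_arm", "kwargs": {
  "gripper": [0.82, 0.82, 0.82, 0.82, 0.82],
  "xyz": [
    [-12.4, -34, 3.4],
    [-12.4, -34, 3.4],
    [-12.4, -34, 3.4],
    [-12.4, -34, 3.4],
    [-12.4, -34, 3.4]
  ],
  "twist": [0, 0, 0, 0, 0]
}}

```text
t: 1.63
eef_pos: [0.4013, 0.242, 0.265]
tool_rot: [0.0, -0.016, 1.0, 0.0]
contact_force: [1.2, 0.0, -0.1]
gripper_width: 0.817
```

Run:
```python
from h import *
go((.460,.0993,.25),.032+np.pi/2)
```

```text
t 1.63 pos [0.4013 0.242  0.265 ] jawyaw 1.603 shift [ -5.4  -14.45   1.5 ] twist 0.0002835715986309051 q7 0.95 w 0.817
```

Emit:
{"fn": "move_arm", "kwargs": {
  "gripper": [0.82, 0.82, 0.82, 0.82, 0.82],
  "xyz": [
    [-5.4, -14.4, 1.5],
    [-5.4, -14.4, 1.5],
    [-5.4, -14.4, 1.5],
    [-5.4, -14.4, 1.5],
    [-5.4, -14.4, 1.5]
  ],
  "twist": [0, 0, 0, 0, 0]
}}

```text
t: 2.05
eef_pos: [0.4612, 0.0952, 0.2497]
tool_rot: [0.0, -0.011, 1.0, -0.001]
contact_force: [-0.7, 0.3, -0.8]
gripper_width: 0.821
```

Run:
```python
from h import *
r=read_camera("wrist");im=r["pixels"][:,:,::-1].copy();cv2.imwrite("pics/w1.png",im)
for c in cut_out("case_1","wrist")[:3]:
    ys,xs=np.where(c["pixels"]);print(c["p"],len(xs),xs.min(),xs.max(),ys.min(),ys.max())
    if c["p"]>.3: print(fit(r,c["pixels"],(.1,.052,.05),(.46,.0993,.032)))
go((.460,.0993,.094),.032+np.pi/2)
```

```text
0.97 5654 298 355 135 241
(array([0.45844697, 0.09850466, 0.02424188]), np.float64(68.53626251220703))
0.96 7669 114 220 132 244
(array([0.46  , 0.0993, 0.032 ]), np.float64(7476.271484375))
0.83 1550 129 196 270 370
(array([0.46  , 0.0993, 0.032 ]), np.float64(1415.897216796875))
t 2.15 pos [0.4598 0.1007 0.2499] jawyaw 1.6 shift [-0.02 -0.14 15.59] twist -0.0030564283782361645 q7 1.3 w 0.82
```

View pics/w1.png

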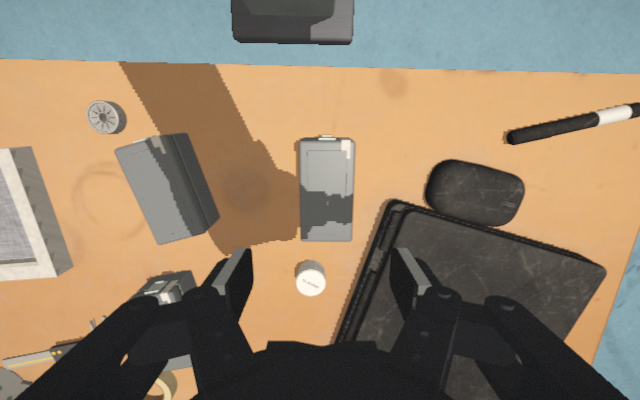

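Wrist view: case A sits centred at px (327,190), and its fit agrees to about 1.5 mm. The laptop corner at (395,205) is clear of the finger. Descending.

Emit:
{"fn": "move_arm", "kwargs": {
  "gripper": [0.82, 0.82, 0.82, 0.82, 0.82],
  "xyz": [
    [0, -0.2, 4],
    [0, -0.2, 8],
    [0, -0.2, 12],
    [0, -0.2, 15.6],
    [0, -0.2, 15.6]
  ],
  "twist": [0, 0, 0, 0, 0]
}}

```text
t: 2.57
eef_pos: [0.4554, 0.1007, 0.0882]
tool_rot: [-0.005, -0.018, 1.0, -0.001]
contact_force: [-0.1, 0.4, 0.2]
gripper_width: 0.822
```

Emit:
{"fn": "move_arm", "kwargs": {
  "gripper": [0.5, 0.5, 0.5, 0.5, 0.5],
  "xyz": [
    [0, 0, 0],
    [0, 0, 0],
    [0, 0, 0],
    [0, 0, 0],
    [0, 0, 0]
  ],
  "twist": [0, 0, 0, 0, 0]
}}

```text
t: 2.98
eef_pos: [0.4604, 0.1002, 0.0955]
tool_rot: [0.002, -0.016, 1.0, 0.001]
contact_force: [0.0, 0.5, -3.7]
gripper_width: 0.595
```

Run:
```python
from h import *
go((.460,.099,.094),.032+np.pi/2); print(get_obs()["contact_force"],get_obs()["torque"])
```

```text
t 2.98 pos [0.4604 0.1002 0.0955] jawyaw 1.603 shift [ 0.05 -0.12  0.15] twist 0.00037974022804876384 q7 1.38 w 0.595
[ 0.02378737  0.47801024 -3.65485873] [ 0.02536952 -0.02683353 -0.03789118]
```

Emit:
{"fn": "move_arm", "kwargs": {
  "gripper": [0.2, 0.2, 0.2, 0.2, 0.2],
  "xyz": [
    [0, 0, 0],
    [0, 0, -2],
    [0, 0, -5],
    [0, 0, -9],
    [0, 0, -12]
  ],
  "twist": [0, 0, 0, 0, 0]
}}

```text
t: 3.4
eef_pos: [0.4596, 0.0995, 0.2163]
tool_rot: [0.001, -0.016, 1.0, 0.0]
contact_force: [1.9, 1.1, -3.2]
gripper_width: 0.593
```

Emit:
{"fn": "move_arm", "kwargs": {
  "gripper": [0.2, 0.2, 0.2, 0.2, 0.2],
  "xyz": [
    [0, 0, 0],
    [0, 0, 0],
    [0, 0, 0],
    [0, 0, 0],
    [0, 0, 0]
  ],
  "twist": [0, 0, 0, 0, 0]
}}

```text
t: 3.82
eef_pos: [0.4586, 0.0994, 0.2124]
tool_rot: [-0.001, -0.016, 1.0, -0.001]
contact_force: [-0.4, 0.3, -2.8]
gripper_width: 0.595
```

```bash
cat >> h.py <<'E'
def ft(n=8,save=None):
    F=[];T=[]
    for i in range(n):
        read_camera("top");o=get_obs();F.append(o["contact_force"]);T.append(o["torque"])
    F=np.array(F);T=np.array(T);p,R,o=tool()
    print("t",round(o["t"],2),"pos",p.round(4),"F",F.mean(0).round(2),"T(world)",T.mean(0).round(4),"sd",T.std(0).round(4),"T about jaw",round(float(T.mean(0)@R[:,1]),4),"w",round(o["gripper_width"],3))
E
python3 - <<'E'
from h import *
ft()
E
```

```text
t 4.22 pos [0.4595 0.0997 0.2136] F [-0.    0.15 -2.65] T(world) [-0.0054 -0.0119 -0.0086] sd [0.024  0.0441 0.0216] T about jaw -0.0117 w 0.591
```

Emit:
{"fn": "move_arm", "kwargs": {
  "gripper": [0.2, 0.2, 0.2, 0.2, 0.2],
  "xyz": [
    [-4, 0, 0],
    [0, 0, 0],
    [-4, 0, 0],
    [0, 0, 0],
    [-4, 0, 0]
  ],
  "twist": [0, 0, 0, 0, 0]
}}

```text
t: 4.63
eef_pos: [0.467, 0.0922, 0.1987]
tool_rot: [-0.027, -0.016, 0.999, -0.007]
contact_force: [-20.6, -6.7, -14.5]
gripper_width: 0.596
```

Emit:
{"fn": "move_arm", "kwargs": {
  "gripper": [0.2, 0.2, 0.2, 0.2, 0.2],
  "xyz": [
    [4, 0, 0],
    [4, 0, 0],
    [4, 0, 0],
    [4, 0, 0],
    [4, 0, 0]
  ],
  "twist": [0, 0, 0, 0, 0]
}}

```text
t: 5.05
eef_pos: [0.4607, 0.0999, 0.2147]
tool_rot: [0.001, -0.016, 1.0, 0.0]
contact_force: [-0.5, -0.0, -3.2]
gripper_width: 0.593
```

Run:
```python
from h import *
ft(12)
```

```text
t 5.65 pos [0.4596 0.0997 0.2138] F [-0.05 -0.13 -3.18] T(world) [-0.0116  0.0637  0.0024] sd [0.0325 0.027  0.0301] T about jaw 0.064 w 0.598
```

Emit:
{"fn": "move_arm", "kwargs": {
  "gripper": [0.2, 0.2, 0.2, 0.2, 0.2],
  "xyz": [
    [-1, 0, 0],
    [-4, 0, 0],
    [-8, 0, 0],
    [-8, 0, 0],
    [-8, 0, 0]
  ],
  "twist": [0, 0, 0, 0, 0]
}}

```text
t: 6.07
eef_pos: [0.5422, 0.1022, 0.2136]
tool_rot: [0.001, -0.016, 1.0, -0.0]
contact_force: [-1.1, 0.6, -3.1]
gripper_width: 0.594
```

Run:
```python
from h import *
ft(12)
```

```text
t 6.67 pos [0.5394 0.1023 0.2139] F [-0.23  0.18 -2.62] T(world) [-0.0183  0.0495 -0.0065] sd [0.042  0.0324 0.0237] T about jaw 0.0501 w 0.595
```

Emit:
{"fn": "move_arm", "kwargs": {
  "gripper": [0.2, 0.2, 0.2, 0.2, 0.2],
  "xyz": [
    [1, 0, 0],
    [4, 0, 0],
    [8, 0, 0],
    [8, 0, 0],
    [8, 0, 0]
  ],
  "twist": [0, 0, 0, 0, 0]
}}

```text
t: 7.08
eef_pos: [0.4562, 0.0992, 0.2133]
tool_rot: [-0.001, -0.017, 1.0, -0.0]
contact_force: [0.8, -0.3, -2.3]
gripper_width: 0.595
```

Run:
```python
from h import *
ft(12)
```

```text
t 7.68 pos [0.4597 0.0996 0.2137] F [ 0.22  0.16 -2.61] T(world) [-0.0096 -0.0302  0.0072] sd [0.0282 0.0761 0.0287] T about jaw -0.0299 w 0.593
```

```bash
cat >> h.py <<'E'
def ts(n=16):
    T=[]
    p,R,o=tool()
    for i in range(n):
        read_camera("top");o=get_obs();T.append(np.array(o["torque"])@R[:,1])
    print(np.round(T,3).tolist(),"mean",np.mean(T[n//4:]).round(4),"Fz",round(o["contact_force"][2],2),"t",round(o["t"],2))
E
python3 - <<'E'
from h import *
ts(12)
E
```

```text
[-0.035, -0.092, -0.023, -0.026, -0.025, 0.005, -0.075, -0.054, -0.019, -0.114, -0.022, -0.01] mean -0.0377 Fz -3.34 t 8.28
```

Emit:
{"fn": "move_arm", "kwargs": {
  "gripper": [0.2, 0.2, 0.2, 0.2, 0.2],
  "xyz": [
    [-1, 0, 0],
    [-4, 0, 0],
    [-8, 0, 0],
    [-8, 0, 0],
    [-8, 0, 0]
  ],
  "twist": [0, 0, 0, 0, 0]
}}

```text
t: 8.7
eef_pos: [0.5419, 0.1022, 0.2136]
tool_rot: [0.001, -0.016, 1.0, -0.0]
contact_force: [-0.9, 0.5, -2.9]
gripper_width: 0.592
```

Run:
```python
from h import *
ts(16)
```

```text
[0.307, 0.082, 0.058, 0.048, 0.049, 0.043, 0.053, -0.018, 0.047, 0.112, 0.016, 0.042, 0.115, 0.076, 0.103, 0.02] mean 0.0549 Fz -2.88 t 9.5
```

Emit:
{"fn": "move_arm", "kwargs": {
  "gripper": [0.2, 0.2, 0.2, 0.2, 0.2],
  "xyz": [
    [1, 0, 0],
    [4, 0, 0],
    [8, 0, 0],
    [8, 0, 0],
    [8, 0, 0]
  ],
  "twist": [0, 0, 0, 0, 0]
}}

```text
t: 9.92
eef_pos: [0.4563, 0.0992, 0.2133]
tool_rot: [-0.002, -0.017, 1.0, -0.0]
contact_force: [0.5, 0.7, -2.4]
gripper_width: 0.593
```

Run:
```python
from h import *
ts(20)
```

```text
[-0.112, -0.09, 0.007, -0.101, -0.011, -0.06, -0.063, -0.032, -0.086, -0.061, -0.071, -0.075, 0.008, -0.017, -0.022, -0.079, -0.055, -0.071, -0.06, -0.072] mean -0.0544 Fz -1.43 t 10.92
```

Case A's weight shifts between +0.054 and −0.054 N·m with shaking. Theory gives ±0.052, so A rattles. I'll set it back where it stood and test the others.

Emit:
{"fn": "move_arm", "kwargs": {
  "gripper": [0.2, 0.2, 0.2, 0.2, 0.2],
  "xyz": [
    [0, 0, 3.5],
    [0, 0, 7],
    [0, 0, 10.5],
    [0, 0, 11.6],
    [0, 0, 11.9]
  ],
  "twist": [0, 0, 0, 0, 0]
}}

```text
t: 11.33
eef_pos: [0.4575, 0.0993, 0.0937]
tool_rot: [-0.003, -0.016, 1.0, -0.001]
contact_force: [-17.0, -3.0, 50.3]
gripper_width: 0.594
```

Emit:
{"fn": "move_arm", "kwargs": {
  "gripper": [0.2, 0.82, 0.82, 0.82, 0.82],
  "xyz": [
    [0, 0, 0],
    [0, 0, 0],
    [0, 0, 0],
    [0, 0, 0],
    [0, 0, -4]
  ],
  "twist": [0, 0, 0, 0, 0]
}}

```text
t: 11.75
eef_pos: [0.4562, 0.0989, 0.1296]
tool_rot: [-0.006, -0.017, 1.0, -0.002]
contact_force: [-0.7, -0.1, -0.2]
gripper_width: 0.822
```

Emit:
{"fn": "move_arm", "kwargs": {
  "gripper": [0.82, 0.82, 0.82, 0.82, 0.82],
  "xyz": [
    [0, 0, -4],
    [0, 0, -8],
    [0, 0, -12],
    [0, 0, -12],
    [0, 0, -12]
  ],
  "twist": [0, 0, 0, 0, 0]
}}

```text
t: 12.17
eef_pos: [0.461, 0.1002, 0.2575]
tool_rot: [0.003, -0.016, 1.0, 0.001]
contact_force: [0.2, 0.4, -0.4]
gripper_width: 0.825
```

Run:
```python
from h import *
go((.4633,-.0589,.25),.298+np.pi/2)
```

```text
t 12.17 pos [0.461  0.1002 0.2575] jawyaw 1.603 shift [  0.28 -15.91   0.7 ] twist -0.265748701517434 q7 1.32 w 0.825
```

Emit:
{"fn": "move_arm", "kwargs": {
  "gripper": [0.85, 0.85, 0.85, 0.85, 0.85],
  "xyz": [
    [0.3, -4, 0.7],
    [0.3, -8, 0.7],
    [0.3, -12, 0.7],
    [0.3, -15.9, 0.7],
    [0.3, -15.9, 0.7]
  ],
  "twist": [-0.1, -0.2, -0.266, -0.266, -0.266]
}}

```text
t: 12.58
eef_pos: [0.4602, -0.067, 0.2468]
tool_rot: [-0.001, -0.144, 0.99, -0.001]
contact_force: [0.7, -1.0, 0.1]
gripper_width: 0.849
```

Run:
```python
from h import *
r=read_camera("wrist");im=r["pixels"][:,:,::-1].copy();cv2.imwrite("pics/w2.png",im)
for c in cut_out("case_1","wrist")[:3]:
    ys,xs=np.where(c["pixels"])
    px=proj(r,[[.4633,-.0589,.04]])[0]
    if np.hypot(*(px-[xs.mean(),ys.mean()]))<25: print(fit(r,c["pixels"],(.1,.052,.05),(.4633,-.0589,.298)))
go((.4633,-.0589,.094),.298+np.pi/2)
```

```text
(array([ 0.46147052, -0.05997862,  0.28812721]), np.float64(63.051124572753906))
t 12.68 pos [ 0.4608 -0.061   0.2466] jawyaw 1.864 shift [-0.34  0.12 15.26] twist -0.004403055060022476 q7 1.94 w 0.851
```

View pics/w2.png

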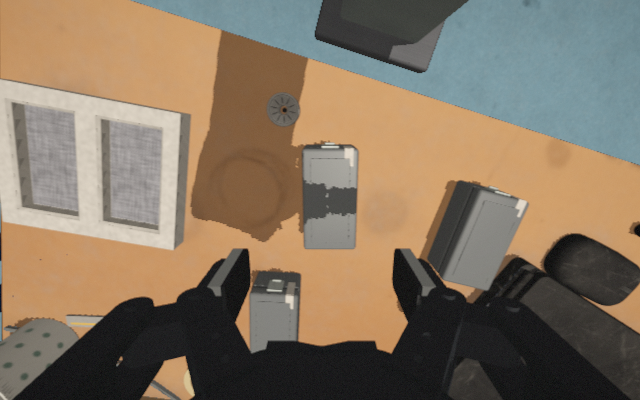

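Case B is centred under the gripper (329,196), and A stands upright at (478,237). Descending on B.

Emit:
{"fn": "move_arm", "kwargs": {
  "gripper": [0.85, 0.85, 0.85, 0.85, 0.85],
  "xyz": [
    [-0.1, 0.1, 4],
    [-0.1, 0.1, 8],
    [-0.1, 0.1, 12],
    [-0.1, 0.1, 15.2],
    [-0.1, 0.1, 15.2]
  ],
  "twist": [0, 0, 0, 0, 0]
}}

```text
t: 13.1
eef_pos: [0.4582, -0.0561, 0.0901]
tool_rot: [-0.006, -0.15, 0.989, 0.001]
contact_force: [-0.5, 0.0, -1.1]
gripper_width: 0.847
```

Emit:
{"fn": "move_arm", "kwargs": {
  "gripper": [0.2, 0.2, 0.2, 0.2, 0.2],
  "xyz": [
    [0, 0, 0],
    [0, 0, 0],
    [0, 0, 0],
    [0, 0, 0],
    [0, 0, 0]
  ],
  "twist": [0, 0, 0, 0, 0]
}}

```text
t: 13.52
eef_pos: [0.4631, -0.0578, 0.0972]
tool_rot: [0.001, -0.149, 0.989, -0.0]
contact_force: [0.5, 0.3, -2.3]
gripper_width: 0.594
```

Run:
```python
from h import *
go((.4625,-.0589,.094),.298+np.pi/2)
```

```text
t 13.52 pos [ 0.4631 -0.0578  0.0972] jawyaw 1.869 shift [ 0.09 -0.09  0.32] twist 0.0004570523334974652 q7 2.06 w 0.594
```

Emit:
{"fn": "move_arm", "kwargs": {
  "gripper": [0.2, 0.2, 0.2, 0.2, 0.2],
  "xyz": [
    [0, 0, -1],
    [0, 0, -4],
    [0, 0, -8],
    [0, 0, -12],
    [0, 0, -12]
  ],
  "twist": [0, 0, 0, 0, 0]
}}

```text
t: 13.93
eef_pos: [0.4659, -0.0587, 0.2233]
tool_rot: [0.006, -0.148, 0.989, -0.0]
contact_force: [2.2, -0.4, -2.4]
gripper_width: 0.594
```

Run:
```python
from h import *
ts(12)
```

```text
[0.023, 0.058, 0.038, 0.021, 0.075, 0.011, 0.053, -0.03, 0.021, -0.0, -0.061, -0.012] mean 0.0087 Fz -3.03 t 14.53
```

Emit:
{"fn": "move_arm", "kwargs": {
  "gripper": [0.2, 0.2, 0.2, 0.2, 0.2],
  "xyz": [
    [-1, 0, 0],
    [-4, 0, 0],
    [-8, 0, 0],
    [-8, 0, 0],
    [-8, 0, 0]
  ],
  "twist": [0, 0, 0, 0, 0]
}}

```text
t: 14.95
eef_pos: [0.5414, -0.033, 0.2155]
tool_rot: [0.001, -0.15, 0.989, -0.0]
contact_force: [-0.9, -0.7, -2.9]
gripper_width: 0.595
```

Run:
```python
from h import *
ts(12)
```

```text
[0.044, 0.034, 0.055, -0.012, 0.026, 0.054, -0.004, -0.005, 0.043, -0.033, -0.038, 0.03] mean 0.0068 Fz -2.74 t 15.55
```

Emit:
{"fn": "move_arm", "kwargs": {
  "gripper": [0.2, 0.2, 0.2, 0.2, 0.2],
  "xyz": [
    [1, 0, 0],
    [4, 0, 0],
    [8, 0, 0],
    [8, 0, 0],
    [8, 0, 0]
  ],
  "twist": [0, 0, 0, 0, 0]
}}

```text
t: 15.97
eef_pos: [0.4589, -0.0592, 0.2154]
tool_rot: [-0.001, -0.147, 0.989, 0.0]
contact_force: [1.2, 0.4, -2.6]
gripper_width: 0.592
```

Run:
```python
from h import *
ts(12)
```

```text
[-0.067, -0.045, -0.019, -0.056, -0.013, 0.016, -0.016, -0.004, 0.036, -0.019, -0.085, 0.036] mean -0.0115 Fz -2.92 t 16.57
```

Emit:
{"fn": "move_arm", "kwargs": {
  "gripper": [0.2, 0.2, 0.2, 0.2, 0.2],
  "xyz": [
    [-1, 0, 0],
    [-4, 0, 0],
    [-8, 0, 0],
    [-8, 0, 0],
    [-8, 0, 0]
  ],
  "twist": [0, 0, 0, 0, 0]
}}

```text
t: 16.98
eef_pos: [0.5414, -0.033, 0.2156]
tool_rot: [0.001, -0.15, 0.989, -0.0]
contact_force: [-0.0, -1.1, -3.6]
gripper_width: 0.596
```

Run:
```python
from h import *
ts(12)
a=.104
for s in (1,-1):
    print(s, .508-s*.042*np.sin(a), -.301+s*.042*np.cos(a))
r=read_camera("top")
for q in ("tray_pocket0","tray_pocket1"): print(q,[(np.round(d["centre"],4).tolist(),round(d["p"],2)) for d in spot_point(q,"top")])
p1=(.508+.042*np.sin(a),-.301-.042*np.cos(a))
go((*p1,.20),a+np.pi/2)
cv2.imwrite("pics/t2.png",r["pixels"][:,:,::-1])
```

```text
[0.096, 0.052, 0.021, -0.004, -0.024, 0.022, -0.022, 0.008, 0.032, -0.04, -0.015, 0.005] mean -0.0043 Fz -2.42 t 17.58
1 0.5036398697908113 -0.259226931348548
-1 0.5123601302091887 -0.34277306865145196
tray_pocket0 [([0.4982, -0.2603, 0.0081], 0.91), ([0.5084, -0.3422, 0.0087], 0.87)]
tray_pocket1 [([0.4982, -0.2603, 0.0081], 0.91), ([0.5084, -0.3422, 0.0087], 0.87)]
t 17.73 pos [ 0.5388 -0.0346  0.2158] jawyaw 1.869 shift [ 11.58 -28.68   1.58] twist 0.19416455774364216 q7 1.95 w 0.593
```

B stays within ±0.01 N·m, so it is quiet. I'll carry it above the right cavity.

Emit:
{"fn": "move_arm", "kwargs": {
  "gripper": [0.2, 0.2, 0.2, 0.2, 0.2],
  "xyz": [
    [1.5, -3.8, 0],
    [3, -7.5, 0],
    [4.5, -11.2, 0],
    [6, -14.9, 0],
    [7.5, -18.6, 0]
  ],
  "twist": [0.05, 0.1, 0.15, 0.194, 0.194]
}}

```text
t: 18.15
eef_pos: [0.5214, -0.236, 0.2159]
tool_rot: [0.0, -0.051, 0.999, -0.0]
contact_force: [0.9, -0.3, -3.4]
gripper_width: 0.592
```

Run:
```python
from h import *
a=.104
p1=(.508+.042*np.sin(a),-.301-.042*np.cos(a))
go((*p1,.20),a+np.pi/2)
```

```text
t 18.15 pos [ 0.5214 -0.236   0.2159] jawyaw 1.673 shift [  1.99 -10.53   1.59] twist -0.001530191065955755 q7 2.18 w 0.592
```

Emit:
{"fn": "move_arm", "kwargs": {
  "gripper": [0.2, 0.2, 0.2, 0.2, 0.2],
  "xyz": [
    [1.2, -3.8, 0.5],
    [2, -7.5, 1],
    [2, -10.2, 1.5],
    [2, -10.2, 1.5],
    [2, -10.2, 1.5]
  ],
  "twist": [0, 0, 0, 0, 0]
}}

```text
t: 18.57
eef_pos: [0.5116, -0.3399, 0.2003]
tool_rot: [-0.0, -0.05, 0.999, -0.0]
contact_force: [0.5, 0.9, -3.9]
gripper_width: 0.593
```

Run:
```python
from h import *
a=.104
r=read_camera("wrist");im=r["pixels"][:,:,::-1].copy();cv2.imwrite("pics/w3.png",im)
r=read_camera("wrist")
for q in ("tray_pocket0","case_1","tray"): print(q,[(np.round(d["centre"],4).tolist(),round(d["p"],2)) for d in spot_point(q,"wrist")])
p1=(.508+.042*np.sin(a),-.301-.042*np.cos(a))
go((*p1,.20),a+np.pi/2)
```

```text
tray_pocket0 [([0.5027, -0.2599, 0.0061], 0.82)]
case_1 [([0.5102, -0.338, 0.1006], 0.86), ([0.623, -0.0775, 0.006], 0.72)]
tray []
t 18.82 pos [ 0.5131 -0.3362  0.2008] jawyaw 1.677 shift [ 0.14 -0.64  0.08] twist 0.002670221202868639 q7 2.37 w 0.59
```

View pics/w3.png

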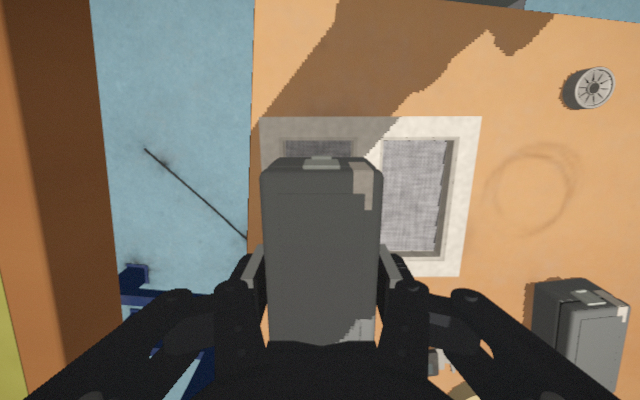

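```bash
cat >> h.py <<'E'
def rect(cx,cy,a,L,W,z):
    c=np.array([[1,1],[1,-1],[-1,-1],[-1,1]])*[L/2,W/2]@np.array([[np.cos(a),np.sin(a)],[-np.sin(a),np.cos(a)]])+[cx,cy]
    return np.c_[c,[z]*4]
def draw(im,r,P,col=(0,0,255),S=1,o=(0,0)):
    p=((proj(r,P)-o+.5)*S-.5);cv2.polylines(im,[np.round(p*16).astype(np.int32)],True,col,1,shift=4)
def pocket(s,T=(.508,-.301,.104)): return T[0]-s*.042*np.sin(T[2]),T[1]+s*.042*np.cos(T[2])
def overlay(name,T,crop,S=2,case=None):
    r=read_camera("wrist");x0,x1,y0,y1=crop
    im=cv2.resize(r["pixels"][y0:y1,x0:x1,::-1],None,fx=S,fy=S,interpolation=cv2.INTER_CUBIC)
    draw(im,r,rect(*T,.145,.18,.024),S=S,o=(x0,y0))
    for s in (1,-1):
        draw(im,r,rect(*pocket(s,T),T[2],.107,.059,.024),(0,255,0),S,(x0,y0)); draw(im,r,rect(*pocket(s,T),T[2],.107,.059,.008),(255,255,0),S,(x0,y0))
    if case is not None:
        x,y,a,z=case
        draw(im,r,rect(x,y,a,.1,.052,z),(255,0,255),S,(x0,y0)); draw(im,r,rect(x,y,a,.1,.052,z+.05),(255,0,255),S,(x0,y0))
    cv2.imwrite(name,im)
E
python3 - <<'E'
from h import *
p,R,o=tool()
overlay("pics/o3.png",(.508,-.301,.104),(230,530,90,300),2.6,(p[0],p[1],.104,p[2]-.0972))
E
```

```text
(no output)
```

View pics/o3.png

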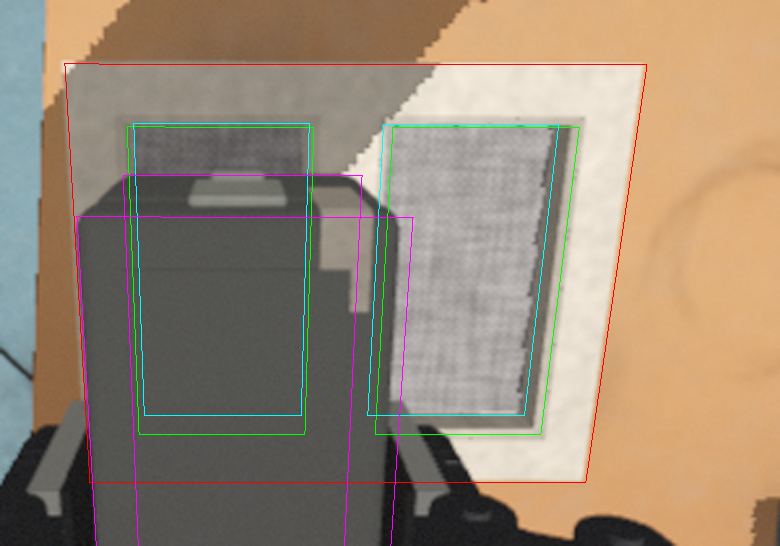

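Run:
```python
from h import *
for i in range(3):
  read_camera("top");go((*pocket(-1,(.507,-.301,.104)),.20),.104+np.pi/2)
```

```text
t 18.92 pos [ 0.5129 -0.3367  0.2009] jawyaw 1.677 shift [ 0.22 -0.59  0.09] twist 0.002048347339740131 q7 2.37 w 0.596
t 18.97 pos [ 0.5129 -0.337   0.201 ] jawyaw 1.676 shift [ 0.21 -0.56  0.1 ] twist 0.0016306513813031387 q7 2.37 w 0.593
t 19.02 pos [ 0.5128 -0.3372  0.2009] jawyaw 1.676 shift [ 0.2  -0.54  0.09] twist 0.0013542479319847978 q7 2.37 w 0.594
```

Emit:
{"fn": "move_arm", "kwargs": {
  "gripper": [0.2, 0.2, 0.2, 0.2, 0.2],
  "xyz": [
    [0.2, -0.5, 2],
    [0.2, -0.5, 5],
    [0.2, -0.5, 6.5],
    [0.2, -0.5, 6.8],
    [0.2, -0.5, 6.8]
  ],
  "twist": [0, 0, 0, 0, 0]
}}

```text
t: 19.43
eef_pos: [0.5106, -0.3426, 0.1319]
tool_rot: [-0.001, -0.052, 0.999, 0.001]
contact_force: [0.8, -0.1, -2.3]
gripper_width: 0.592
```

Emit:
{"fn": "move_arm", "kwargs": {
  "gripper": [0.2, 0.2, 0.2],
  "xyz": [
    [0, 0, 0],
    [0, 0, 0],
    [0, 0, 0]
  ],
  "twist": [0, 0, 0]
}}

```text
t: 19.68
eef_pos: [0.5117, -0.3435, 0.1342]
tool_rot: [0.001, -0.052, 0.999, -0.001]
contact_force: [0.2, -0.1, -2.1]
gripper_width: 0.591
```

Run:
```python
from h import *
go((*pocket(-1,(.507,-.301,.104)),.105),.104+np.pi/2)
p,R,o=tool()
overlay("pics/o4.png",(.507,-.301,.104),(200,540,70,310),2.3,(p[0],p[1],.104,p[2]-.0972))
```

```text
t 19.68 pos [ 0.5117 -0.3435  0.1342] jawyaw 1.675 shift [0.04 0.08 2.92] twist 0.00020746231276835836 q7 2.41 w 0.591
```

View pics/o4.png

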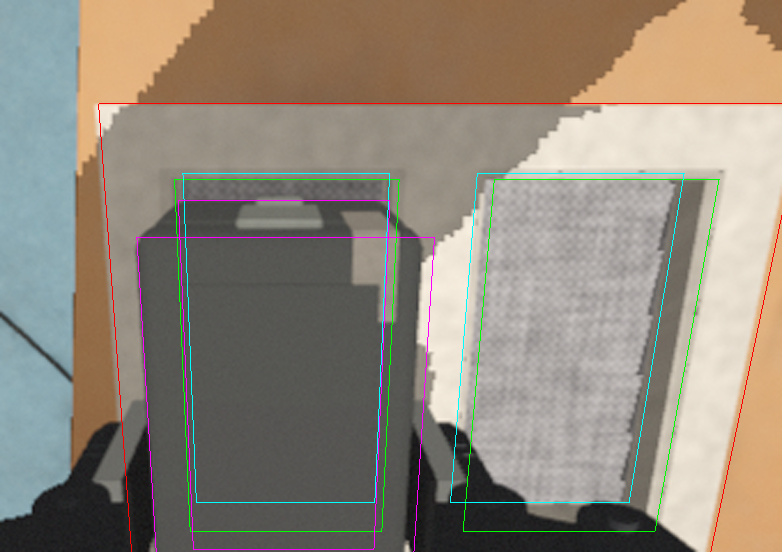

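The case's near end edge at y≈201 lies within the cavity's edge at y≈179, with the sides centred. Lowering gently.

Emit:
{"fn": "move_arm", "kwargs": {
  "gripper": [0.2, 0.2, 0.2, 0.2, 0.2],
  "xyz": [
    [0, 0.05, 0.6],
    [0, 0.05, 1.2],
    [0, 0.05, 1.7],
    [0, 0.05, 2.2],
    [0, 0.05, 2.5]
  ],
  "twist": [0, 0, 0, 0, 0]
}}

```text
t: 20.15
eef_pos: [0.5105, -0.3423, 0.1067]
tool_rot: [-0.001, -0.052, 0.999, 0.0]
contact_force: [0.0, -0.1, -2.7]
gripper_width: 0.591
```

Emit:
{"fn": "move_arm", "kwargs": {
  "gripper": [0.2, 0.2, 0.2],
  "xyz": [
    [0, 0, 0.1],
    [0, 0, 0.2],
    [0, 0, 0.3]
  ],
  "twist": [0, 0, 0]
}}

```text
t: 20.4
eef_pos: [0.511, -0.3427, 0.105]
tool_rot: [-0.0, -0.052, 0.999, 0.0]
contact_force: [-3.4, 2.6, 8.9]
gripper_width: 0.593
```

Run:
```python
from h import *
go((*pocket(-1,(.507,-.301,.104)),.105),.104+np.pi/2);ts(3)
```

```text
t 20.4 pos [ 0.511  -0.3427  0.105 ] jawyaw 1.675 shift [-0.04 -0.01 -0.  ] twist 9.998547741152386e-05 q7 2.43 w 0.593
[-0.041, -0.02, 0.069] mean 0.0026 Fz -2.86 t 20.55
```

Emit:
{"fn": "move_arm", "kwargs": {
  "gripper": [0.76, 0.76, 0.76, 0.76, 0.76],
  "xyz": [
    [0, 0, 0],
    [0, 0, 0],
    [0, 0, 0],
    [0, 0, -2],
    [0, 0, -5]
  ],
  "twist": [0, 0, 0, 0, 0]
}}

```text
t: 20.97
eef_pos: [0.5096, -0.3415, 0.1529]
tool_rot: [-0.002, -0.052, 0.999, 0.001]
contact_force: [0.8, -0.0, 1.4]
gripper_width: 0.761
```

Emit:
{"fn": "move_arm", "kwargs": {
  "gripper": [0.76, 0.76, 0.76, 0.85, 0.85],
  "xyz": [
    [0, 0, -4],
    [0, 0, -8],
    [0, 0, -11],
    [0, 0, -11],
    [0, 0, -11]
  ],
  "twist": [0, 0, 0, 0, 0]
}}

```text
t: 21.38
eef_pos: [0.5118, -0.3433, 0.2672]
tool_rot: [0.002, -0.052, 0.999, -0.001]
contact_force: [-0.6, 1.7, 1.2]
gripper_width: 0.849
```

Run:
```python
from h import *
overlay("pics/o5.png",(.507,-.301,.104),(140,540,60,340),2,(*pocket(-1,(.507,-.301,.104)),.104,.008))
go((.6243,-.0746,.25),.2313+np.pi/2)
```

```text
t 21.43 pos [ 0.5111 -0.3426  0.2653] jawyaw 1.675 shift [-14.05  25.47   1.54] twist -0.1269661792738408 q7 2.35 w 0.848
```

View pics/o5.png

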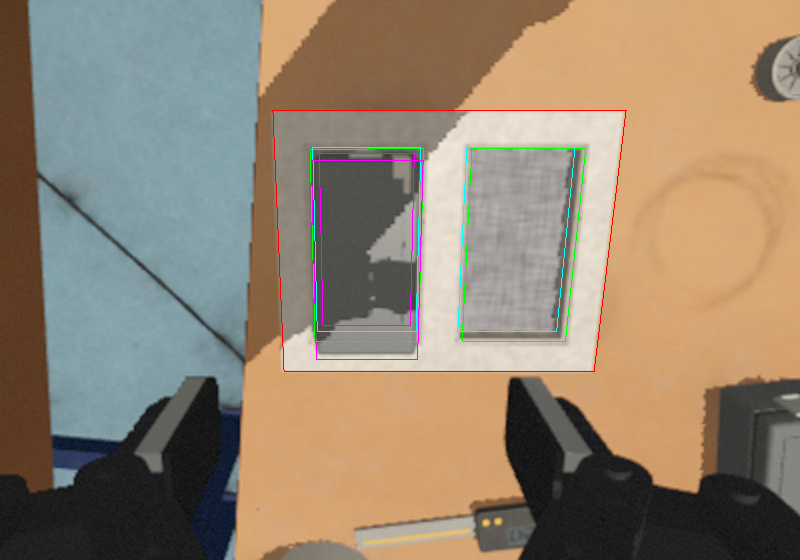

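Case B is home in the right cavity: its lid outline matches the predicted seated box. On to case C.

Emit:
{"fn": "move_arm", "kwargs": {
  "gripper": [0.85, 0.85, 0.85, 0.85, 0.85],
  "xyz": [
    [-2, 3.6, 0.3],
    [-4, 7.2, 0.6],
    [-6, 10.8, 1],
    [-8, 14.4, 1.5],
    [-10, 18, 1.5]
  ],
  "twist": [-0.05, -0.1, -0.127, -0.127, -0.127]
}}

```text
t: 21.85
eef_pos: [0.5908, -0.1509, 0.247]
tool_rot: [-0.002, -0.115, 0.993, 0.001]
contact_force: [-0.1, 0.3, 0.5]
gripper_width: 0.848
```

Run:
```python
from h import *
go((.6243,-.0746,.25),.2313+np.pi/2)
```

```text
t 21.85 pos [ 0.5908 -0.1509  0.247 ] jawyaw 1.802 shift [-5.01  6.66 -0.31] twist -0.00025248546160350216 q7 2.1 w 0.848
```

Emit:
{"fn": "move_arm", "kwargs": {
  "gripper": [0.85, 0.85, 0.85, 0.85, 0.85],
  "xyz": [
    [-2.4, 3.4, 0],
    [-4.4, 6.9, 0],
    [-4.5, 7.1, 0],
    [-4.5, 7.1, 0],
    [-4.5, 7.1, 0]
  ],
  "twist": [0, 0, 0, 0, 0]
}}

```text
t: 22.27
eef_pos: [0.6184, -0.0739, 0.2482]
tool_rot: [-0.001, -0.116, 0.993, -0.0]
contact_force: [-0.3, -1.2, 1.1]
gripper_width: 0.849
```

Run:
```python
from h import *
r=read_camera("wrist");im=r["pixels"][:,:,::-1].copy()
for c in cut_out("case_1","wrist")[:3]:
    ys,xs=np.where(c["pixels"])
    px=proj(r,[[.6243,-.0746,.04]])[0]
    if np.hypot(*(px-[xs.mean(),ys.mean()]))<25: print(fit(r,c["pixels"],(.1,.052,.05),(.6243,-.0746,.2313)))
draw(im,r,rect(.6243,-.0746,.2313,.1,.052,.05));cv2.imwrite("pics/w6.png",im)
go((.6243,-.0746,.094),.2313+np.pi/2)
```

```text
(array([ 0.62297924, -0.0757788 ,  0.23126903]), np.float64(123.40153503417969))
t 22.37 pos [ 0.6183 -0.0758  0.249 ] jawyaw 1.799 shift [-6.400e-01 -1.000e-02  1.549e+01] twist -0.00287040140763839 q7 1.97 w 0.854
```

View pics/w6.png

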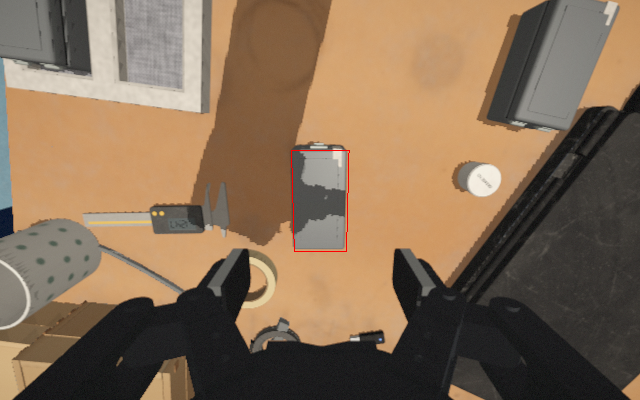

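C's lid at (319,200) is a few pixels nearer the robot than my red model, so I'll aim at x≈0.622. The caliper jaws at (222,205) are well clear.

Emit:
{"fn": "move_arm", "kwargs": {
  "gripper": [0.85, 0.85, 0.85, 0.85, 0.85],
  "xyz": [
    [-0.4, 0, 4],
    [-0.4, 0, 8],
    [-0.4, 0, 12],
    [-0.4, 0, 15.3],
    [-0.4, 0, 15.3]
  ],
  "twist": [0, 0, 0, 0, 0]
}}

```text
t: 22.78
eef_pos: [0.6182, -0.0743, 0.0902]
tool_rot: [-0.006, -0.114, 0.993, 0.001]
contact_force: [-1.1, 1.0, -0.6]
gripper_width: 0.852
```

Emit:
{"fn": "move_arm", "kwargs": {
  "gripper": [0.2, 0.2, 0.2, 0.2, 0.2],
  "xyz": [
    [0, 0, 0],
    [0, 0, 0],
    [0, 0, 0],
    [0, 0, 0],
    [0, 0, 0]
  ],
  "twist": [0, 0, 0, 0, 0]
}}

```text
t: 23.2
eef_pos: [0.6241, -0.073, 0.0987]
tool_rot: [0.002, -0.115, 0.993, -0.0]
contact_force: [-0.4, 0.1, 2.6]
gripper_width: 0.592
```

Run:
```python
from h import *
go((.622,-.0755,.095),.2313+np.pi/2)
```

```text
t 23.2 pos [ 0.6241 -0.073   0.0987] jawyaw 1.802 shift [ 0.26 -0.19  0.37] twist -0.00020501467780431604 q7 2.03 w 0.592
```

Emit:
{"fn": "move_arm", "kwargs": {
  "gripper": [0.2, 0.2, 0.2, 0.2, 0.2],
  "xyz": [
    [0, 0, -1],
    [0, 0, -4],
    [0, 0, -8],
    [0, 0, -12],
    [0, 0, -12]
  ],
  "twist": [0, 0, 0, 0, 0]
}}

```text
t: 23.62
eef_pos: [0.6272, -0.0738, 0.2261]
tool_rot: [0.007, -0.115, 0.993, -0.001]
contact_force: [2.4, -0.2, -2.0]
gripper_width: 0.593
```

Run:
```python
from h import *
ts(10)
```

```text
[0.021, 0.015, 0.028, 0.028, 0.028, 0.046, 0.019, -0.009, -0.011, 0.053] mean 0.0227 Fz -3.44 t 24.12
```

Emit:
{"fn": "move_arm", "kwargs": {
  "gripper": [0.2, 0.2, 0.2, 0.2, 0.2],
  "xyz": [
    [1, 0, 0],
    [4, 0, 0],
    [8, 0, 0],
    [8, 0, 0],
    [8, 0, 0]
  ],
  "twist": [0, 0, 0, 0, 0]
}}

```text
t: 24.53
eef_pos: [0.5416, -0.0925, 0.2161]
tool_rot: [-0.002, -0.114, 0.993, 0.0]
contact_force: [1.1, 0.5, -1.8]
gripper_width: 0.593
```

Run:
```python
from h import *
ts(12)
```

```text
[-0.055, -0.081, 0.001, 0.038, 0.055, 0.006, -0.004, 0.013, 0.005, -0.057, 0.027, -0.005] mean 0.0086 Fz -3.12 t 25.13
```

Emit:
{"fn": "move_arm", "kwargs": {
  "gripper": [0.2, 0.2, 0.2, 0.2, 0.2],
  "xyz": [
    [-1, 0, 0],
    [-4, 0, 0],
    [-8, 0, 0],
    [-8, 0, 0],
    [-8, 0, 0]
  ],
  "twist": [0, 0, 0, 0, 0]
}}

```text
t: 25.55
eef_pos: [0.6257, -0.0711, 0.2164]
tool_rot: [0.001, -0.117, 0.993, 0.0]
contact_force: [-1.3, 0.0, -3.1]
gripper_width: 0.595
```

Run:
```python
from h import *
ts(12)
go((*pocket(1,(.507,-.301,.104)),.22),.104+np.pi/2)
```

```text
[0.098, -0.015, 0.004, 0.007, -0.029, -0.041, 0.009, -0.041, 0.033, -0.071, -0.055, 0.013] mean -0.0194 Fz -3.01 t 26.15
t 26.15 pos [ 0.623  -0.0729  0.2169] jawyaw 1.802 shift [ 15.98 -15.38  -0.31] twist 0.12704312180095734 q7 1.98 w 0.591
```

C is quiet. I'll carry it to the left cavity.

Emit:
{"fn": "move_arm", "kwargs": {
  "gripper": [0.2, 0.2, 0.2, 0.2, 0.2],
  "xyz": [
    [2.7, -2.6, 0],
    [5.4, -5.2, 0],
    [8.1, -7.8, 0],
    [10.8, -10.4, 0.5],
    [13.5, -13, 1]
  ],
  "twist": [0.05, 0.1, 0.127, 0.127, 0.127]
}}

```text
t: 26.57
eef_pos: [0.5207, -0.2317, 0.2072]
tool_rot: [0.001, -0.052, 0.999, -0.0]
contact_force: [0.6, -0.4, -3.5]
gripper_width: 0.596
```

Run:
```python
from h import *
go((*pocket(1,(.507,-.301,.104)),.20),.104+np.pi/2)
```

```text
t 26.57 pos [ 0.5207 -0.2317  0.2072] jawyaw 1.675 shift [ 2.08 -2.55  0.72] twist 0.00040328827702729164 q7 2.18 w 0.596
```

Emit:
{"fn": "move_arm", "kwargs": {
  "gripper": [0.2, 0.2, 0.2, 0.2, 0.2],
  "xyz": [
    [2.2, -2.5, 2],
    [2.2, -2.5, 5],
    [2.2, -2.5, 7],
    [2.2, -2.5, 7.2],
    [2.2, -2.5, 7.2]
  ],
  "twist": [0, 0, 0, 0, 0]
}}

```text
t: 26.98
eef_pos: [0.5018, -0.2571, 0.1341]
tool_rot: [-0.001, -0.052, 0.999, 0.001]
contact_force: [0.4, 0.1, -2.9]
gripper_width: 0.591
```

Emit:
{"fn": "move_arm", "kwargs": {
  "gripper": [0.2, 0.2, 0.2],
  "xyz": [
    [0, 0, 0],
    [0, 0, 0],
    [0, 0, 0]
  ],
  "twist": [0, 0, 0]
}}

```text
t: 27.23
eef_pos: [0.5033, -0.2575, 0.1362]
tool_rot: [0.001, -0.052, 0.999, -0.0]
contact_force: [1.1, -0.4, -2.3]
gripper_width: 0.595
```

Run:
```python
from h import *
go((*pocket(1,(.507,-.301,.104)),.1055),.104+np.pi/2)
p,R,o=tool()
overlay("pics/o7.png",(.507,-.301,.104),(140,540,50,330),2,(p[0],p[1],.104,p[2]-.0975))
```

```text
t 27.23 pos [ 0.5033 -0.2575  0.1362] jawyaw 1.676 shift [ 0.09 -0.16  3.07] twist 0.001014778498144242 q7 2.28 w 0.595
```

View pics/o7.png

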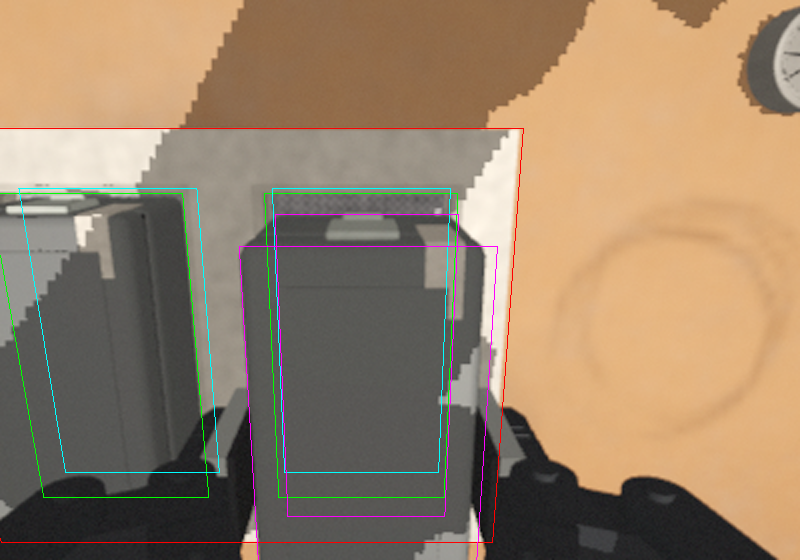

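The grip matches that on B. I'll correct 1.5 mm sideways and lower.

Emit:
{"fn": "move_arm", "kwargs": {
  "gripper": [0.2, 0.2, 0.2, 0.2, 0.2],
  "xyz": [
    [0.05, -0.15, 0.5],
    [0.05, -0.15, 1],
    [0.05, -0.15, 1.6],
    [0.05, -0.15, 2.2],
    [0.05, -0.15, 2.7]
  ],
  "twist": [0, 0, 0, 0, 0]
}}

```text
t: 27.7
eef_pos: [0.5016, -0.2588, 0.1068]
tool_rot: [-0.0, -0.052, 0.999, 0.0]
contact_force: [0.4, -0.1, -2.4]
gripper_width: 0.593
```

Emit:
{"fn": "move_arm", "kwargs": {
  "gripper": [0.2, 0.2, 0.2],
  "xyz": [
    [0, 0, 0.1],
    [0, 0, 0.2],
    [0, 0, 0.3]
  ],
  "twist": [0, 0, 0]
}}

```text
t: 27.95
eef_pos: [0.5015, -0.259, 0.1066]
tool_rot: [-0.0, -0.052, 0.999, 0.001]
contact_force: [-12.6, 8.1, 37.9]
gripper_width: 0.59
```

Run:
```python
from h import *
go((*pocket(1,(.507,-.301,.104)),.1055),.104+np.pi/2);ts(3)
```

```text
t 27.95 pos [ 0.5015 -0.259   0.1066] jawyaw 1.675 shift [-0.11 -0.04  0.11] twist -2.3943811899629353e-05 q7 2.3 w 0.59
[1.734, 1.601, 1.635] mean 1.6569 Fz 24.61 t 28.1
```

Emit:
{"fn": "move_arm", "kwargs": {
  "gripper": [0.76, 0.76, 0.76, 0.76, 0.76],
  "xyz": [
    [0, 0, -0.2],
    [0, 0, -0.2],
    [0, 0, -0.2],
    [0, 0, -2],
    [0, 0, -5]
  ],
  "twist": [0, 0, 0, 0, 0]
}}

```text
t: 28.52
eef_pos: [0.5002, -0.2581, 0.1523]
tool_rot: [-0.003, -0.052, 0.999, 0.001]
contact_force: [0.4, 0.1, 0.1]
gripper_width: 0.762
```

Emit:
{"fn": "move_arm", "kwargs": {
  "gripper": [0.76, 0.76, 0.76, 0.85, 0.85],
  "xyz": [
    [0, 0, -4],
    [0, 0, -8],
    [0, 0, -11],
    [0, 0, -11],
    [0, 0, -11]
  ],
  "twist": [0, 0, 0, 0, 0]
}}

```text
t: 28.93
eef_pos: [0.5028, -0.2594, 0.2663]
tool_rot: [0.002, -0.052, 0.999, -0.001]
contact_force: [-0.1, 0.1, -0.4]
gripper_width: 0.847
```

Run:
```python
from h import *
overlay("pics/o8.png",(.507,-.301,.104),(80,480,60,340),2,(*pocket(1,(.507,-.301,.104)),.104,.008))
r=read_camera("side");cv2.imwrite("pics/s8.png",cv2.resize(r["pixels"][170:300,220:420,::-1],None,fx=3.5,fy=3.5,interpolation=cv2.INTER_CUBIC))
r=read_camera("top")
for c in cut_out("case_1","top")[:5]:
    ys,xs=np.where(c["pixels"]); px=proj(r,[[.459,.0985,.04]])[0]
    print(round(c["p"],2),xs.mean().round(),ys.mean().round())
    if np.hypot(*(px-[xs.mean(),ys.mean()]))<15: print(fit(r,c["pixels"],(.1,.052,.05),(.459,.0985,.03)))
go((.4585,.0985,.25),.03+np.pi/2)
```

```text
0.86 393.0 206.0
0.84 228.0 221.0
(array([0.45992729, 0.09891499, 0.03332661]), np.float64(39.982521057128906))
t 29.13 pos [ 0.5011 -0.2585  0.263 ] jawyaw 1.675 shift [ 0.52 35.95  1.35] twist 0.07427262259566647 q7 2.2 w 0.854
```

View pics/o8.png

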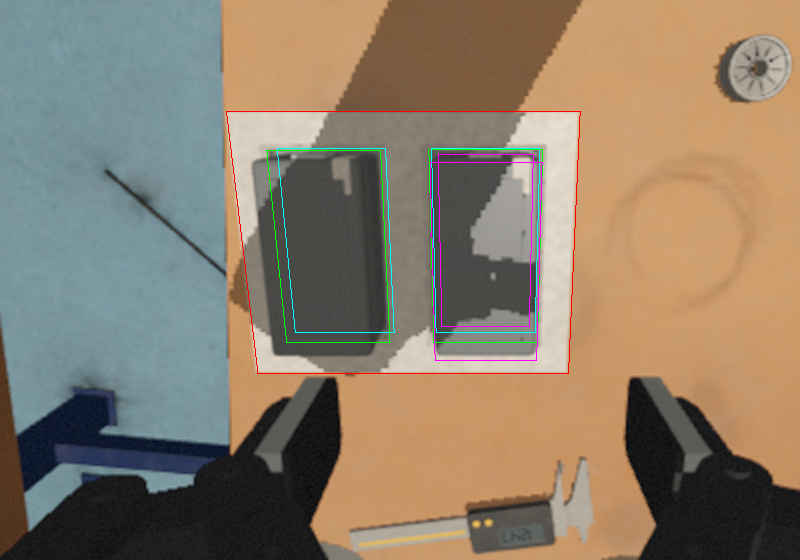

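View pics/s8.png

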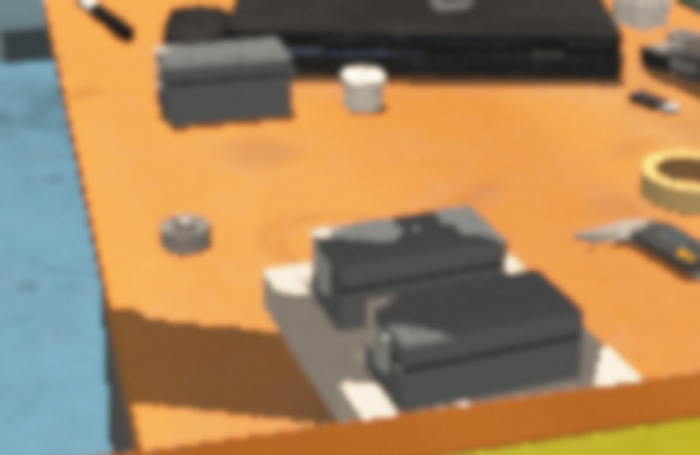

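Both cases sit level and home in the cavities, and their heights match in the side view. Now I fetch the rattling case A.

Emit:
{"fn": "move_arm", "kwargs": {
  "gripper": [0.82, 0.82, 0.82, 0.82, 0.82],
  "xyz": [
    [0.5, 4, 0.5],
    [0.5, 8, 1],
    [0.5, 12, 1.4],
    [0.5, 16, 1.4],
    [0.5, 20, 1.4]
  ],
  "twist": [0.07, 0.074, 0.074, 0.074, 0.074]
}}

```text
t: 29.55
eef_pos: [0.4747, -0.059, 0.2493]
tool_rot: [-0.002, -0.015, 1.0, -0.0]
contact_force: [0.5, 0.2, 0.2]
gripper_width: 0.816
```

Run:
```python
from h import *
go((.4585,.0985,.25),.03+np.pi/2)
```

```text
t 29.55 pos [ 0.4747 -0.059   0.2493] jawyaw 1.6 shift [ 1.15 15.79 -0.07] twist -0.00034781149911045084 q7 1.7 w 0.816
```

Emit:
{"fn": "move_arm", "kwargs": {
  "gripper": [0.82, 0.82, 0.82, 0.82, 0.82],
  "xyz": [
    [0.9, 4, 0],
    [0.9, 8, 0],
    [0.9, 12, 0],
    [0.9, 15.9, 0],
    [0.9, 15.9, 0]
  ],
  "twist": [0, 0, 0, 0, 0]
}}

```text
t: 29.97
eef_pos: [0.4613, 0.1062, 0.2497]
tool_rot: [-0.001, -0.021, 1.0, 0.001]
contact_force: [0.5, -0.1, 0.3]
gripper_width: 0.817
```

Run:
```python
from h import *
r=read_camera("wrist")
im=r["pixels"][:,:,::-1].copy();draw(im,r,rect(.459,.0985,.03,.1,.052,.05));cv2.imwrite("pics/w9.png",im)
go((.4585,.0985,.095),.03+np.pi/2)
```

```text
t 30.02 pos [0.4614 0.1023 0.2496] jawyaw 1.609 shift [ 0.28 -0.38 15.46] twist 0.008317405466246486 q7 1.33 w 0.822
```

View pics/w9.png

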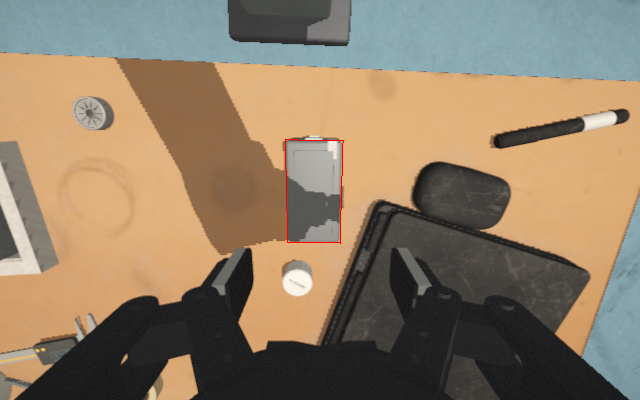

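Case A is where I set it, with the red outline on the lid at (314,190). The arm is still settling, so the residual of about 2 mm matters little.

Emit:
{"fn": "move_arm", "kwargs": {
  "gripper": [0.82, 0.82, 0.82, 0.82, 0.82],
  "xyz": [
    [0.2, -0.1, 4],
    [0.2, -0.1, 8],
    [0.2, -0.1, 12],
    [0.2, -0.1, 15.2],
    [0.2, -0.1, 15.2]
  ],
  "twist": [0, 0, 0, 0, 0]
}}

```text
t: 30.43
eef_pos: [0.4562, 0.0946, 0.093]
tool_rot: [-0.006, -0.015, 1.0, -0.002]
contact_force: [-0.8, 0.4, 0.8]
gripper_width: 0.82
```

Emit:
{"fn": "move_arm", "kwargs": {
  "gripper": [0.2, 0.2, 0.2, 0.2, 0.2],
  "xyz": [
    [0, 0, 0],
    [0, 0, 0],
    [0, 0, 0],
    [0, 0, 0],
    [0, 0, 0]
  ],
  "twist": [0, 0, 0, 0, 0]
}}

```text
t: 30.85
eef_pos: [0.4611, 0.0972, 0.1002]
tool_rot: [0.001, -0.015, 1.0, 0.001]
contact_force: [0.2, -0.1, -2.8]
gripper_width: 0.595
```

Emit:
{"fn": "move_arm", "kwargs": {
  "gripper": [0.2, 0.2, 0.2, 0.2, 0.2],
  "xyz": [
    [0, 0, -1],
    [0, 0, -4],
    [0, 0, -8],
    [0, 0, -12],
    [0, 0, -16]
  ],
  "twist": [0, 0, 0, 0, 0]
}}

```text
t: 31.27
eef_pos: [0.4596, 0.0965, 0.2615]
tool_rot: [0.0, -0.015, 1.0, -0.0]
contact_force: [1.3, 1.4, -2.9]
gripper_width: 0.594
```

Run:
```python
from h import *
ts(4)
go((.70,-.25,.29),.104+np.pi/2)
```

```text
[-0.152, 0.258, -0.068, 0.006] mean 0.0654 Fz -3.8 t 31.47
t 31.47 pos [0.4607 0.0972 0.2607] jawyaw 1.601 shift [-22.88 -35.42  -2.92] twist -0.07362919962041126 q7 1.33 w 0.595
```

Emit:
{"fn": "move_arm", "kwargs": {
  "gripper": [0.2, 0.2, 0.2, 0.2, 0.2],
  "xyz": [
    [-1, -2, -1],
    [-3, -5, -2],
    [-5, -8.2, -3],
    [-7, -11.4, -4],
    [-9, -14.6, -4]
  ],
  "twist": [-0.02, -0.04, -0.074, -0.074, -0.074]
}}

```text
t: 31.88
eef_pos: [0.5552, -0.0478, 0.2992]
tool_rot: [0.0, -0.052, 0.999, 0.0]
contact_force: [1.1, 1.0, -2.8]
gripper_width: 0.593
```

Emit:
{"fn": "move_arm", "kwargs": {
  "gripper": [0.2, 0.2, 0.2, 0.2, 0.2],
  "xyz": [
    [-2, -3.2, 0],
    [-4, -6.4, 0],
    [-6, -9.6, 0],
    [-8, -12.8, 0],
    [-9, -16, 0]
  ],
  "twist": [0, 0, 0, 0, 0]
}}

```text
t: 32.3
eef_pos: [0.662, -0.1963, 0.2961]
tool_rot: [-0.001, -0.053, 0.999, 0.001]
contact_force: [0.5, 0.3, -3.0]
gripper_width: 0.596
```

Run:
```python
from h import *
go((.705,-.28,.30),.104+np.pi/2)
```

```text
t 32.3 pos [ 0.662  -0.1963  0.2961] jawyaw 1.677 shift [-3.39 -8.77 -0.42] twist 0.001721464568917419 q7 2.05 w 0.596
```

Emit:
{"fn": "move_arm", "kwargs": {
  "gripper": [0.2, 0.2, 0.2, 0.2, 0.2],
  "xyz": [
    [-1.5, -3, 0],
    [-3, -6, 0],
    [-3.5, -7.8, 0],
    [-3.5, -8.5, 0],
    [-3.5, -8.5, 0]
  ],
  "twist": [0, 0, 0, 0, 0]
}}

```text
t: 32.72
eef_pos: [0.703, -0.2793, 0.2961]
tool_rot: [-0.002, -0.05, 0.999, -0.0]
contact_force: [-0.6, 0.7, -3.3]
gripper_width: 0.592
```

Emit:
{"fn": "move_arm", "kwargs": {
  "gripper": [0.2, 0.2, 0.2, 0.2, 0.2],
  "xyz": [
    [0, 0, 0],
    [0, 0, 0],
    [0, 0, 0],
    [0, 0, 0],
    [0, 0, 0]
  ],
  "twist": [0, 0, 0, 0, 0]
}}

```text
t: 33.13
eef_pos: [0.7046, -0.2757, 0.2991]
tool_rot: [0.0, -0.053, 0.999, 0.0]
contact_force: [0.1, 0.6, -2.8]
gripper_width: 0.594
```

```bash
python3 - <<'E'
from h import *
ts(8)
p,R,o=tool();print(p,R.round(3).tolist(),o["joint_vel"])
for c in ("side","wrist","top"):
    r=read_camera(c);cv2.imwrite(f"pics/end_{c}.png",r["pixels"][:,:,::-1])
E
cd pics; python3 -c "
import cv2,numpy as np
a=[cv2.imread(f'end_{c}.png') for c in ('side','wrist','top')]
cv2.imwrite('end_all.png',np.vstack([np.hstack([cv2.resize(a[0],(400,250)),cv2.resize(a[1],(400,250))]),cv2.resize(a[2][100:350,100:500],(800,500))[:340]]))"
```

```text
[-0.046, -0.034, -0.089, -0.031, -0.032, -0.053, -0.105, -0.039] mean -0.058 Fz -2.69 t 33.53
[ 0.70447159 -0.27695266  0.29878431] [[-0.995, -0.104, -0.0], [-0.104, 0.995, -0.0], [0.0, -0.0, -1.0]] [ 2.49613199e-03  1.38458796e-03 -7.56930733e-05 -2.27141009e-03
  5.51856534e-04 -2.08045680e-04 -1.00527592e-03]
```

View pics/end_all.png

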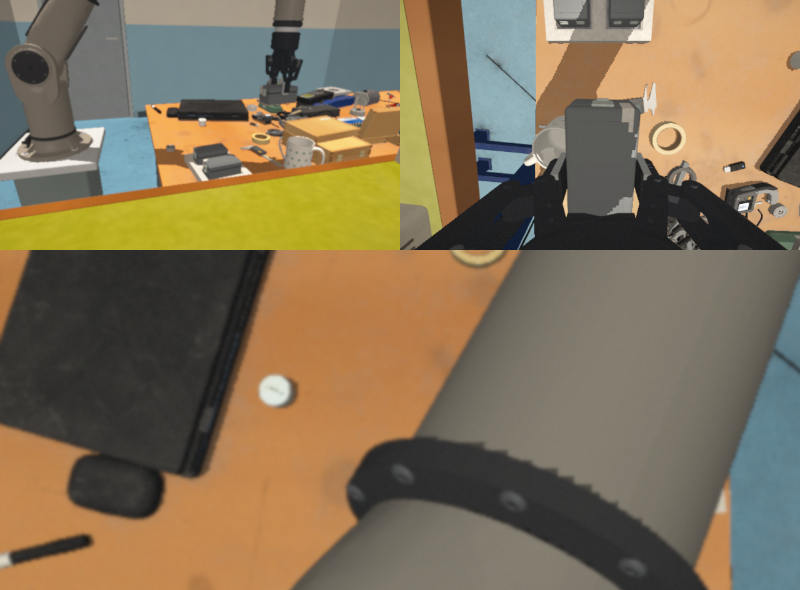

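View pics/end_side.png

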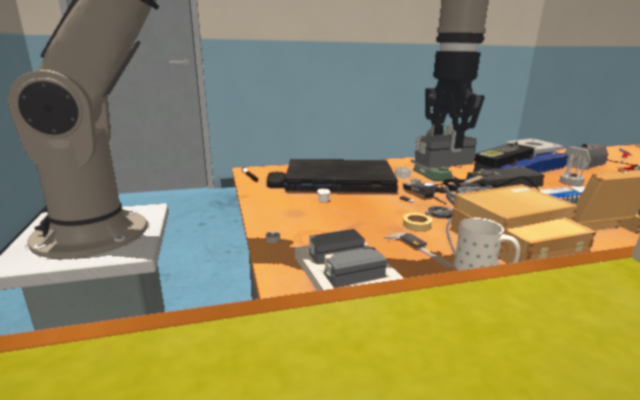

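The side view shows case A held level at (445,150), high above the bench. Both packed cases are seated at (337,244) and (357,264). The pot (323,195) and the disc (273,238) have not moved.

```bash
python3 -c "
from station import *
print(hand_in(), get_obs()['t'])"
```

```text
the job is handed in; nothing more can be done
the job is handed in; nothing more can be done
```

The job is handed in. The rattling case is in the gripper, held out over the bench beyond the tray's far edge, and the two quiet cases are packed in the tray. It took about 33.5 s of the 72 s allowed.

- **Finding the rattling case:** I shook all three cases lengthways and watched the moment at the wrist.
  - **Rattling:** the case that stood at about (0.46, 0.10) swung between +0.055 and −0.054 N·m, against about ±0.052 expected for a loose ball.
  - **Quiet:** the other two stayed within about 0.02 N·m with no such swing.
- **Packing:** the case from (0.46, −0.06) is in the right cavity and the one from (0.62, −0.075) in the left. Both are lid up. Their release heights (within about 1 mm), the wrist overlays and the side view agree that they are fully home.
- **Final hold:** the case is level and lid up, with its underside about 0.20 m above the bench and its near end about 0.075 m past the tray's far edge. The moment was still −0.058 N·m, which fits the ball resting at one end.
- **Bystanders:** the pot and the steel disc look unmoved in the last side picture.

**Not quite clean:**
- The wrist briefly read about 50 N when I set the rattling case back down, and about 38 N when the second quiet case reached the cavity floor. Both were loads through the held case, well under the 120 N wrist limit.
- In the final top picture the arm hides the tray, so the last check on the packed cases is from the side and wrist cameras only.

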